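# Move a braked specimen carriage to its end buffer and brake it again

## Task

The small specimen carriage on the bench rail is parked with its kick-down brake on. Flick the brake pedal up to release it, slide the carriage gently along the rail until it is fully home against the end buffer, then push the pedal down until you feel the brake grip firmly, without forcing it, and let go so that the brake holds by itself. Leave everything else alone.

Things in the scene. Friction and masses are not known exactly. Their poses are not given: they have to be found in the camera images.
- rail: fixed aluminium rail, 310 x 70 x 12 mm, lying on the table; origin at the centre of its underside, x along the rail towards the end buffer (home), z up. Carriage plate top is 30 mm above the table. The tall microtome stands 2 to 15 cm beyond the rail as seen from the robot, with its handwheel past the home end: come in from the near side.
- buffer: dark steel upright block, 64 mm wide and 42 mm high over the table, with two rubber studs, fixed at the +x end of the rail; its origin is the rail's origin, the stud faces are 130 mm along rail x. More than 25 N against it counts as ramming.
- carriage_travel (a joint): position of the grey carriage (100 x 64 mm plate on rollers) along rail x in m: 0 at the far end, 0.115 when its nose touches the buffer studs (home). It starts at 0 to 0.035. Rolls with about 3 N of friction when the brake is off; a push rearward on the pedal can draw it back from the buffer.
- carriage: the grey carriage with all that is on it (a round puck of 36 mm clamped in a cup in the middle, tops out 54 mm above the table); origin on the rail's centre line at table height, below the middle of its plate, axes those of the rail.
- post_top (a point): centre of the top of the upright steel post, 14 mm diameter and 44 mm tall, near the front of the carriage (tops out 74 mm above the table): for pushing or gripping the carriage.
- pedal_angle (a joint): angle of the brake pedal in rad: about 0 with the pedal down and the brake on (the pedal reaches out level behind the carriage), growing as it swings up, to a stop at 0.8. Above 0.5 it is flicked up and the brake is fully off. It has stiff dry friction (0.30 N m about its hinge, i.e. 3.5 N at the pedal plate) and stays wherever it is left.
- pedal_hinge (a point): point on the pedal's hinge axis, which runs along rail y at the tail of the carriage, 28 mm above the table; it moves with the carriage.
- pedal_top (a point): centre of the upper face of the black pedal plate (28 mm along the pedal, 26 mm wide across the rail, 8 mm thick); moves with the pedal. At angle 0 it lies 86 mm behind the hinge (rail -x) and 26 mm above it, with 34 mm free below; its sides can be pinched across the rail, or it can be hooked from beneath. A slim steel arm joins it to the hinge.
- pedal: the brake pedal with a rubber shoe under its arm, 30 mm behind the hinge; origin on the hinge axis, axes those of the rail at angle 0. Once the shoe bites, the resistance at the pedal plate rises from 3.5 N by 3 to 4 N per mm. 7 to 10 N down on the middle of the plate sets the brake firmly; under 5 N does not set it, over about 15 N overloads the shoe.
- brake_strip: 22 mm wide steel strip along the middle of the rail, which the shoe bears on; origin at the rail's origin. Its length under the shoe at home is a shimmed insert up to 2.5 mm higher or lower than the rest, not measured: there the brake bites at any pedal angle from about -0.09 to +0.09, and only the feel tells.
- stain_vial: bystander: small amber vial with a black cap, 25 mm diameter, 48 mm high; origin at the centre of its underside.
- drop_bottle: bystander: white bottle with a blue cap, 33 mm diameter, 64 mm high; origin at the centre of its underside.
- slide_box: bystander: green slide box, 48 x 88 x 29 mm; origin at the centre of its underside.

How it is judged:
On the way, in this order (a step that is already met when the one before it is completed fails the run):
1. the brake pedal is flicked up (angle above 0.5 rad) while the carriage is still short of home (value of joint pedal_angle above 0.5 rad and value of joint carriage_travel below 0.1 m), for 0.1 s.
2. the carriage is home against the buffer with the brake still off (value of joint carriage_travel above 0.1125 m and contact force between pedal and brake_strip below 1 N), for 0.1 s.
At the end, for the whole second after the job is handed in: The carriage stands home, within 4 mm of touching the buffer; the pedal is down (below 0.2 rad) and, let go, its shoe still presses on the brake strip with more than 5 N (contact force between pedal and brake_strip above 5 N and value of joint carriage_travel above 0.111 m and velocity of joint carriage_travel below 0.01 m/s and value of joint pedal_angle below 0.2 rad).
It fails at once if the brake is forced: the shoe presses on the strip with more than 35 N (about 15 N at the pedal plate) (contact force between pedal and brake_strip above 35 N).
It fails at once if the carriage is rammed into the buffer (more than 25 N) (contact force between carriage and buffer above 25 N).
It fails at once if a bystander is moved by more than 20 mm (distance of any of stain_vial, drop_bottle, slide_box from where it was at the start of the episode above 0.02 m).
It also fails if it takes over 59 s, if anything falls off the work surface, if the arm or the gripper's body presses on something with over 40 N, if the wrist force passes 120 N, or if a joint passes its speed limit or range.

## Robot

A 6-joint arm with a two-finger parallel gripper is mounted at the origin on a cart in front of the work surface, level with it; the furniture and walls round the work are solid. World frame = base frame: x ahead of the robot, y to its left, z up, the work surface at z = 0. Lengths are in m, angles in rad, forces in N, time in s.
With the tool pointing down it reaches from about 0.275 to 0.85 m from the base axis. Payload 5.2 kg.
Tool frame: the origin (TCP) lies on the centre line of the jaws, within the pads' length; the fingertips stand 25 mm ahead of it and the grasp point (between the pads) lies 6 mm ahead of it; z points along the fingers, y is the line along which they close (so a half turn about z gives the same grasp; the last joint's range is limited). The gripper opens to 85 mm and grips with 20 to 120 N. Pads are 22 mm wide; open, the fingers measure 114 mm over their backs; the gripper's body (76 mm by 85 mm) begins 54 mm behind the grasp point. The pads swing forward as they close: fully open they stand 13 mm farther back than shut.
Start: joints at [1.105, 0.259, 1.535, -0, 1.348, -0.203], TCP at [0.143, 0.531, 0.256] pointing down, gripper open.
Joint ranges: [-3.14, 3.14], [-0.91, 2.08], [0.19, 2.58], [-1.22, 4.36], [0.22, 2.71], [-3.12, 3.12]. Speed limits (rad/s): [2.57, 2.57, 3.14, 3.14, 3.14, 3.14].

## Interface

Orientations are given as a rotation vector (axis times angle).
In Python, from workcell import ctrl gives the robot as it stands.
- The arm moves only by the shell command python3 -m jog 'ROWS'. ROWS is JSON, a list of rows, each an object with "offset": the shift along the tool's x, y, z normalised to -1 to 1, where 1 is 0.25 m, a list of three; "turn": the turn, a rotation vector about the tool's x, y, z normalised to -1 to 1, where 1 is 360 degrees, a list of three; "claw": the closure, from -1 (fully open) to 1 (shut). A call has exactly 10 rows; each row shifts and turns the commanded pose from where the row before left it, along the tool's axes as they then stand; what a row does not reach is not made up. A row lasts 1/12 s, in which the tool goes at most 41.7 mm and 7.16 degrees, less where a joint would pass 70% of its speed; a pose out of reach is approached as far as the arm can. A call with a number of a shift or a turn outside -1 to 1 is refused whole. A call with a gripper value outside its range is refused whole. The fingers move at their own pace and stop on an object; the grip force is fixed at half the most. Time passes only in rows, so rows that do not move let the fingers close, or fill a call up. It gives the time, the measured TCP pose, the force, the opening and the grip force at its end, in the units of the state.
- ctrl.read_state(): the state, without advancing time (a new reading comes with each control period).
- ctrl.get_image(name): name is "scene" or "top" or "wrist"; returns (picture, depth): 480x640x3 uint8, red, green, blue; 480x640 float32, m along the optical axis (not along the pixel's ray), 0 where there is no reading.
- ctrl.get_calibration(name): a dict with "vfov" (degrees; the focal length in pixels is half the picture's height over the tangent of half this angle, whatever the lens; pixels are square), "cx", "cy" (the principal point, pixels), "R" (3x3) and "t" (3): a world point X has camera coordinates R X + t. Camera axes: x right, y down, z forward; pixel columns grow to the right and rows downward; lengths in m; the calibration is good to about 2 mm. The wrist camera is an equidistant fisheye: a pixel r from the principal point sees the ray r / f radians off the axis. A picture is of the moment at which its call begins: read the wrist's pose just before it. get_calibration takes no time and is no camera call; for the wrist camera it gives the pose at the moment of the call.
- ctrl.job_done(): hands the job in; it is judged then, once.
The state is a dict: "clock": time; "joint_positions": joint angles; "qd": joint speeds; "joint_torque": joint torques, N m; "tcp_pos": TCP position; "tcp_rot": TCP orientation; "force": force on the tool from outside, world axes, zero at the start; "wrist_torque": the same for the moment, N m; "finger_gap": finger opening in m; "grip_force": force on a finger pad.
Only numpy, scipy, OpenCV 4.12 (cv2) and the standard library are available. Lean on these libraries where they do the work, as an engineer would, in place of code of your own. Each camera call takes 0.05 s, during which the arm holds its last target. There are 200 camera calls.

## Working session

There is one attempt and no reset: what is moved stays moved. The work goes in short steps, Python scripts to look and compute and a shell command to move; the robot and the scene stay as the last step left them, time stands still between calls to the robot, and variables do not carry over. Pictures are saved under pics/ and viewed, at most 10 in all, crops included, and the job is handed in when it is done.

```bash
mkdir -p pics; cat > h.py <<'E'
import numpy as np, cv2
from workcell import ctrl
def snap(n,f):
    c=ctrl.get_calibration(n); im,d=ctrl.get_image(n)
    cv2.imwrite(f'pics/{f}.png',im[:,:,::-1]); np.savez(f'pics/{f}.npz',im=im,d=d,**{k:np.array(v) for k,v in c.items()})
    return im,d,c
def pts(f):
    z=np.load(f'pics/{f}.npz'); d=z['d']; F=240/np.tan(np.radians(z['vfov'])/2)
    v,u=np.mgrid[:480,:640]
    P=np.stack([(u-z['cx'])/F*d,(v-z['cy'])/F*d,d],-1)
    return (P-z['t'])@z['R'], z['im'], d
E
python3 - <<'E'
from h import *
snap('scene','s0');snap('top','t0')
s=ctrl.read_state();print(s)
for n in('scene','top'):print(ctrl.get_calibration(n))
a=cv2.imread('pics/t0.png');b=cv2.imread('pics/s0.png')
E
```

```text
{'clock': 0.1, 'joint_positions': array([ 1.10520563e+00,  2.59299640e-01,  1.53595092e+00,  4.18847413e-05,
        1.34800843e+00, -2.02817531e-01]), 'qd': array([-0.00011805,  0.00021192, -0.00408759, -0.00049033,  0.00027925,
        0.00099356]), 'joint_torque': array([ 1.71930285e-03, -4.46977794e+01, -2.91249686e+01, -2.13540484e-04,
        6.29833885e-03, -2.16822161e-05]), 'tcp_pos': array([0.14264813, 0.53074338, 0.25555102]), 'tcp_rot': array([-4.11514270e-01, -3.11393288e+00,  2.45116370e-03]), 'force': array([ 0.03793722, -1.00048536, -1.27670429]), 'wrist_torque': array([-0.03259161,  0.0151456 ,  0.0414074 ]), 'grip_force': 0.0, 'finger_gap': 0.08546409202527351}
{'vfov': 48.45969417672031, 'cx': 315.5677028447672, 'cy': 240.07240004441405, 'R': array([[ 0.68090774, -0.73220375, -0.01556645],
       [-0.43730923, -0.38943918, -0.81061567],
       [ 0.58747365,  0.55876184, -0.58537161]]), 't': array([-0.40740946,  0.27211855,  1.03547368])}
{'vfov': 42.73830524118881, 'cx': 313.40725409548287, 'cy': 245.32347347941177, 'R': array([[-0.01240439, -0.9998915 , -0.00794502],
       [-0.98672383,  0.01352702, -0.16184283],
       [ 0.16193274,  0.00583198, -0.98678456]]), 't': array([-0.0247046 ,  0.55859111,  1.48807946])}
```

View pics/t0.png

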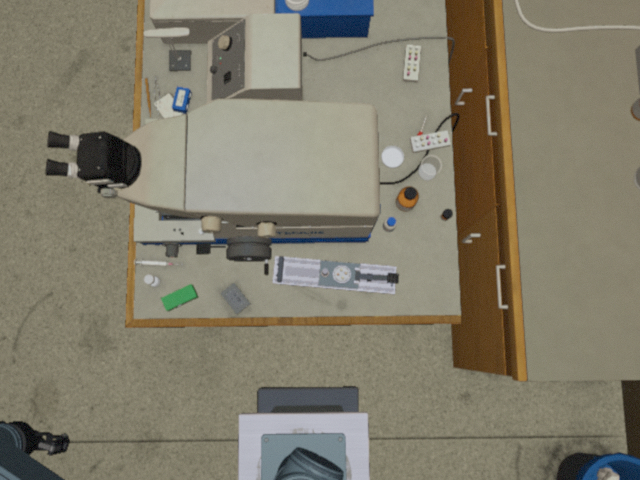

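View pics/s0.png

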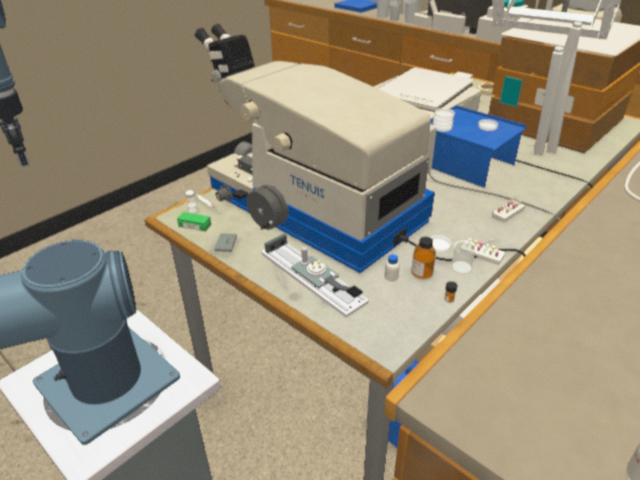

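The top view shows the rail from about (275,268), the dark buffer, to (397,282), the pedal. The puck is at (342,272) and the post at (324,270). Bystanders are well away from it.

```bash
python3 - <<'E'
from h import *
P,im,d=pts('t0')
def cast(u,v,z,f='t0'):
    q=np.load(f'pics/{f}.npz');F=240/np.tan(np.radians(q['vfov'])/2)
    r=np.array([(u-q['cx'])/F,(v-q['cy'])/F,1])@q['R'];c=-q['t']@q['R'];return c+r*(z-c[2])/r[2]
for n,u,v,z in(('buf',279,268,.042),('tail',397,282,.012),('post',324,271,.074),('puck',342,272,.054),('pedal',392,278,.054)):
    print(n,cast(u,v,z),P[v,u])
roi=P[250:300,265:405];m=((roi[...,2]>.006)&(roi[...,2]<.09)&(roi[...,0]<.53)).astype(np.uint8)
print(m.sum(), P[300:310,300:310,2].mean())
a=roi[m>0][:,:2].astype(np.float32);r=cv2.minAreaRect(a);print(r,cv2.boxPoints(r))
c=cv2.resize(im[248:304,262:406],None,fx=5.5,fy=5.5,interpolation=cv2.INTER_CUBIC)
cv2.imwrite('pics/t0c.png',c[:,:,::-1])
E
```

```text
buf [0.50270138 0.05446434 0.042     ] [0.50314218 0.05468246 0.03853257]
tail [ 0.46686828 -0.24191324  0.012     ] [ 0.46272773 -0.23661182  0.05279715]
post [ 0.48980245 -0.05717571  0.074     ] [ 0.48943922 -0.05714292  0.07699753]
puck [ 0.48914938 -0.10175996  0.054     ] [ 0.49003714 -0.1020612   0.04654815]
pedal [ 0.47264649 -0.22450084  0.054     ] [ 0.47194578 -0.2237105   0.06047821]
3617 0.0013400624343046835
((0.47860339283943176, -0.08465735614299774), (0.3534110486507416, 0.10488612949848175), 89.26780700683594) [[ 0.42390653 -0.2606783 ]
 [ 0.5287841  -0.26201862]
 [ 0.5333003   0.09136358]
 [ 0.4284227   0.09270391]]
```

View pics/t0c.png

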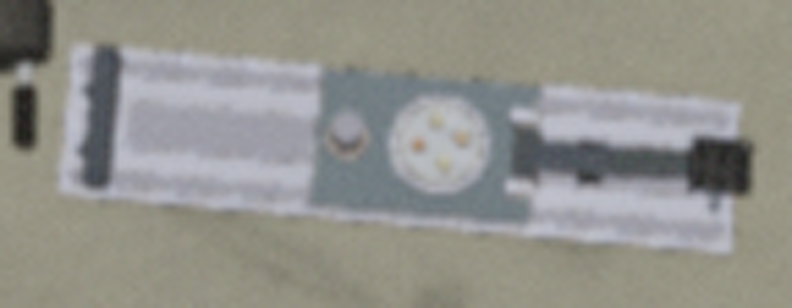

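```bash
cat >> h.py <<'E'
from scipy.spatial.transform import Rotation as Ro
def cast(u,v,z,f='t0'):
    q=np.load(f'pics/{f}.npz');F=240/np.tan(np.radians(q['vfov'])/2)
    r=np.array([(u-q['cx'])/F,(v-q['cy'])/F,1])@q['R'];c=-q['t']@q['R'];return c+r*(z-c[2])/r[2]
def cc(x,y,z): return cast(262+(x+.5)/5.5-.5,248+(y+.5)/5.5-.5,z)
def ls(): # rail frame: saved later
    return np.load('rail.npy',allow_pickle=True).item()
def tell():
    s=ctrl.read_state();L=ls();R=Ro.from_rotvec(s['tcp_rot']).as_matrix();A=L['A']
    p=(s['tcp_pos']-L['o'])@A
    print('t%.2f'%s['clock'],'rail mm',np.round(p*1e3,1),'toolaxes in rail(cols x,y,z)',np.round((A.T@R),3).tolist(),'F rail',np.round(s['force']@A,2),'gap%.4f gf%.1f'%(s['finger_gap'],s['grip_force']),'q',np.round(s['joint_positions'],2))
E
python3 - <<'E'
from h import *
c=[cc(*p,.012) for p in((72,42),(58,192),(740,102),(732,252))]
print(np.round(c,4)); o=np.mean(c,0);ex=(c[0]+c[1]-c[2]-c[3]);print('len',np.linalg.norm(ex)/2,'wid',np.linalg.norm(c[0]-c[1]))
ex[2]=0;ex/=np.linalg.norm(ex);A=np.array([ex,np.cross([0,0,1],ex),[0,0,1]]).T;o[2]=0
np.save('rail.npy',dict(o=o,A=A)); print(o,A)
for n,x,y,z in(('post',348,126,.074),('puck',439,144,.054),('pedal',719,166,.054),('nose',316,137,.03),('tail',536,152,.03),('studs',122,118,.04)):
    print(n,np.round((cc(x,y,z)-o)@A*1e3,1))
P,im,d=pts('t0');Q=(P-o)@A
for a,b in((-300,-150),(-150,0),(0,130),(130,200),(200,300)):
    m=(Q[...,0]>a/1e3)&(Q[...,0]<b/1e3)&(Q[...,2]>.05)&(Q[...,1]>.04)&(d>0)&(Q[...,2]<.35);print(a,b,Q[m][:,1].min() if m.any() else None, Q[m][:,2].max()if m.any() else None)
tell()
E
```

```text
[[ 0.5395  0.0673  0.012 ]
 [ 0.4698  0.0739  0.012 ]
 [ 0.5073 -0.2411  0.012 ]
 [ 0.4381 -0.2351  0.012 ]]
len 0.31030279373068875 wid 0.07000567789731914
[ 0.48865913 -0.08377148  0.        ] [[ 0.10288116 -0.99469365  0.        ]
 [ 0.99469365  0.10288116  0.        ]
 [ 0.          0.          1.        ]]
post [24.6  0.2 74. ]
puck [-16.8   2.2  54. ]
pedal [-142.4    0.8   54. ]
nose [38.7  1.1 30. ]
tail [-61.7  -1.   30. ]
studs [127.    1.6  40. ]
-300 -150 None None
-150 0 0.41414070335923686 0.290876083366358
0 130 0.3950905095007519 0.2991687391912136
130 200 None None
200 300 None None
t0.10 rail mm [575.7 407.4 255.6] toolaxes in rail(cols x,y,z) [[0.159, 0.987, -0.002], [0.987, -0.159, 0.001], [0.0, -0.002, -1.0]] F rail [-0.99 -0.14 -1.28] gap0.0855 gf0.0 q [ 1.11  0.26  1.54  0.    1.35 -0.2 ]
```

```bash
python3 - <<'E'
from h import *
L=ls()
for f in('t0','s0'):
    P,im,d=pts(f);Q=(P-L['o'])@L['A']*1e3
    for a in range(-240,260,40):
        r=[]
        for z0,z1 in((20,60),(60,120),(120,200),(200,320)):
            m=(Q[...,0]>a)&(Q[...,0]<a+40)&(Q[...,2]>z0)&(Q[...,2]<z1)&(Q[...,1]<-40)&(Q[...,1]>-250)&(d>0)
            r.append(round(float(np.percentile(Q[m][:,1],99))) if m.sum()>5 else None)
        print(f,a,r)
E
```

```text
t0 -240 [None, None, None, None]
t0 -200 [-179, -181, None, None]
t0 -160 [-122, -129, None, None]
t0 -120 [-125, None, None, None]
t0 -80 [-83, -83, -83, -83]
t0 -40 [-80, -79, -79, -79]
t0 0 [-76, -75, -75, -75]
t0 40 [-71, -71, -68, -70]
t0 80 [-67, -67, -64, -67]
t0 120 [-63, -56, -62, -41]
t0 160 [None, -42, -40, -41]
t0 200 [None, None, -40, -55]
t0 240 [None, -41, -40, -52]
s0 -240 [None, None, None, None]
s0 -200 [-182, -185, None, None]
s0 -160 [-126, -131, None, None]
s0 -120 [-131, None, -101, -98]
s0 -80 [-88, -87, -87, -87]
s0 -40 [-83, -82, -82, -82]
s0 0 [-79, -78, -77, -78]
s0 40 [-74, -74, -72, -74]
s0 80 [-71, -70, -68, -70]
s0 120 [-65, -42, -65, -40]
s0 160 [-41, -40, -41, -41]
s0 200 [None, None, -42, -57]
s0 240 [None, -52, -52, -47]
```

```bash
T='{"offset":[0,0,0],"turn":[0,0,0.01872],"claw":-0.3}' ; python3 -m jog '[{"offset":[0,0,0],"turn":[0,0,0.01872],"claw":-0.3},{"offset":[0,0,0],"turn":[0,0,0.01872],"claw":-0.3},{"offset":[0,0,0],"turn":[0,0,0.01872],"claw":-0.3},{"offset":[0,0,0],"turn":[0,0,0.01872],"claw":-0.3},{"offset":[0,0,0],"turn":[0,0,0.01872],"claw":-0.3},{"offset":[0,0,0],"turn":[0,0,0.01872],"claw":-0.3},{"offset":[0,0,0],"turn":[0,0,0.01872],"claw":-0.3},{"offset":[0,0,0],"turn":[0,0,0.01872],"claw":-0.3},{"offset":[0,0,0],"turn":[0,0,0.01872],"claw":-0.3},{"offset":[0,0,0],"turn":[0,0,0.01872],"claw":-0.3}]'
python3 -m jog '[{"offset":[0,0,0],"turn":[0,0,0.01872],"claw":-0.3},{"offset":[0,0,0],"turn":[0,0,0.01872],"claw":-0.3},{"offset":[-0.1,0.058,0.014],"turn":[0,0,0],"claw":-0.3},{"offset":[-0.1,0.058,0.014],"turn":[0,0,0],"claw":-0.3},{"offset":[-0.1,0.058,0.014],"turn":[0,0,0],"claw":-0.3},{"offset":[-0.1,0.058,0.014],"turn":[0,0,0],"claw":-0.3},{"offset":[-0.1,0.058,0.014],"turn":[0,0,0],"claw":-0.3},{"offset":[-0.1,0.058,0.014],"turn":[0,0,0],"claw":-0.3},{"offset":[-0.1,0.058,0.014],"turn":[0,0,0],"claw":-0.3},{"offset":[-0.1,0.058,0.014],"turn":[0,0,0],"claw":-0.3}]'
python3 -c 'from h import *;tell()'
```

```text
clock: 0.93
tcp_pos: [0.1427, 0.5308, 0.2558]
tcp_rot: [2.077, 2.357, -0.002]
force: [0.0, 0.5, 1.2]
finger_gap: 0.0554
grip_force: 0.0
clock: 1.77
tcp_pos: [0.2376, 0.3188, 0.2279]
tcp_rot: [2.333, 2.104, -0.001]
force: [0.4, 0.2, 0.6]
finger_gap: 0.0553
grip_force: 0.0
t1.77 rail mm [374.6 291.2 227.9] toolaxes in rail(cols x,y,z) [[1.0, 0.0, -0.0], [0.0, -1.0, 0.0], [-0.0, -0.0, -1.0]] F rail [ 0.29 -0.34  0.64] gap0.0553 gf0.0 q [ 0.65  0.    1.91 -0.    1.23  0.75]
```

```bash
python3 -m jog '[{"offset":[-0.1033,0.0582,0.016],"turn":[0,0,0],"claw":-0.3},{"offset":[-0.1033,0.0582,0.016],"turn":[0,0,0],"claw":-0.3},{"offset":[-0.1033,0.0582,0.016],"turn":[0,0,0],"claw":-0.3},{"offset":[-0.1033,0.0582,0.016],"turn":[0,0,0],"claw":-0.3},{"offset":[-0.1033,0.0582,0.016],"turn":[0,0,0],"claw":-0.3},{"offset":[-0.1033,0.0582,0.016],"turn":[0,0,0],"claw":-0.3},{"offset":[-0.1033,0.0582,0.016],"turn":[0,0,0],"claw":-0.3},{"offset":[-0.1033,0.0582,0.016],"turn":[0,0,0],"claw":-0.3},{"offset":[-0.1033,0.0582,0.016],"turn":[0,0,0],"claw":-0.3},{"offset":[-0.1033,0.0582,0.016],"turn":[0,0,0],"claw":-0.3}]'
python3 -m jog '[{"offset":[-0.1033,0.0582,0.016],"turn":[0,0,0],"claw":-0.3},{"offset":[-0.1033,0.0582,0.016],"turn":[0,0,0],"claw":-0.3},{"offset":[-0.1033,0.0582,0.016],"turn":[0,0,0],"claw":-0.3},{"offset":[-0.1033,0.0582,0.016],"turn":[0,0,0],"claw":-0.3},{"offset":[-0.1033,0.0582,0.016],"turn":[0,0,0],"claw":-0.3},{"offset":[-0.1033,0.0582,0.016],"turn":[0,0,0],"claw":-0.3},{"offset":[-0.1033,0.0582,0.016],"turn":[0,0,0],"claw":-0.3},{"offset":[-0.1033,0.0582,0.016],"turn":[0,0,0],"claw":-0.3},{"offset":[-0.1033,0.0582,0.016],"turn":[0,0,0],"claw":-0.3},{"offset":[-0.1033,0.0582,0.016],"turn":[0,0,0],"claw":-0.3}]'
python3 -c '
from h import *
tell(); im,d,c=snap("wrist","w0");print(c)'
```

```text
clock: 2.6
tcp_pos: [0.3557, 0.0469, 0.188]
tcp_rot: [-2.334, -2.103, 0.0]
force: [-0.5, -0.5, -0.0]
finger_gap: 0.0556
grip_force: 0.0
clock: 3.43
tcp_pos: [0.4738, -0.2249, 0.1476]
tcp_rot: [-2.333, -2.103, 0.0]
force: [-0.0, -0.8, -0.2]
finger_gap: 0.0558
grip_force: 0.0
t3.43 rail mm [-141.9    0.3  147.6] toolaxes in rail(cols x,y,z) [[1.0, -0.001, 0.001], [-0.001, -1.0, 0.001], [0.001, -0.001, -1.0]] F rail [-0.83 -0.08 -0.23] gap0.0558 gf0.0 q [-0.66  0.31  1.75  0.    1.08 -0.55]
{'vfov': 65.70646984690485, 'cx': 321.4410781416901, 'cy': 236.8135779744146, 'R': array([[ 9.94559232e-01, -1.04170466e-01, -6.70008841e-04],
       [-9.96952061e-02, -9.53658028e-01,  2.83896517e-01],
       [-3.02125916e-02, -2.82285105e-01, -9.58854691e-01]]), 't': array([-0.49385149, -0.17267585,  0.22530529])}
```

View pics/w0.png

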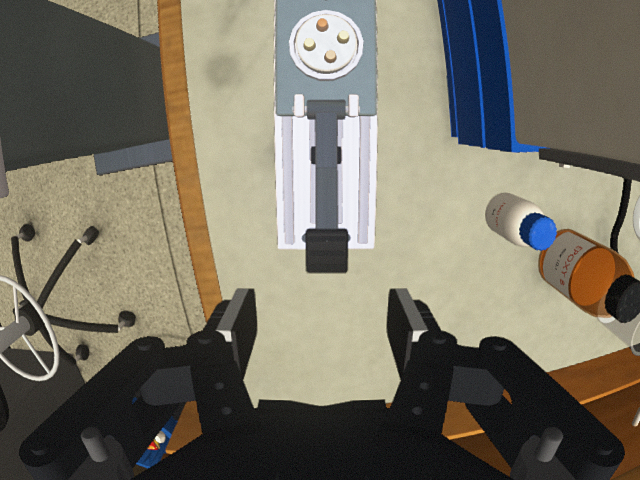

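The wrist view shows the black plate at columns 306-348, rows 236-272, the hinge at about (327,108), and the puck at (326,45). The vial and bottle are clear on the right.

```bash
cat >> h.py <<'E'
def wcast(u,v,z,f):
    q=np.load(f'pics/{f}.npz');F=240/np.tan(np.radians(q['vfov'])/2)
    x=np.array([u-q['cx'],v-q['cy']]);r=np.linalg.norm(x);th=r/F
    ray=np.array([*(x/r*np.sin(th)),np.cos(th)])@q['R'];c=-q['t']@q['R'];p=c+ray*(z-c[2])/ray[2]
    L=ls();return np.round((p-L['o'])@L['A']*1e3,1)
E
python3 - <<'E'
from h import *
for u,v,z in((327,238,.054),(327,270,.054),(307,253,.054),(347,253,.054),(327,108,.033),(326,45,.054),(277,247,.012),(374,247,.012)): print(u,v,wcast(u,v,z,'w0'))
E
```

```text
327 238 [-132.3   -2.3   54. ]
327 270 [-152.7   -2.3   54. ]
307 253 [-141.7    9.7   54. ]
347 253 [-141.7  -14.3   54. ]
327 108 [-55.6  -2.5  33. ]
326 45 [-20.2  -1.7  54. ]
277 247 [-151.6   33.    12. ]
374 247 [-151.7  -36.8   12. ]
```

```bash
python3 -m jog '[{"offset":[0,0.004,0.0458],"turn":[0,0,0],"claw":-0.3},{"offset":[0,0,0.0458],"turn":[0,0,0],"claw":-0.3},{"offset":[0,0,0.0458],"turn":[0,0,0],"claw":-0.3},{"offset":[0,0,0.0458],"turn":[0,0,0],"claw":-0.3},{"offset":[0,0,0.0458],"turn":[0,0,0],"claw":-0.3},{"offset":[0,0,0.0458],"turn":[0,0,0],"claw":-0.3},{"offset":[0,0,0.0458],"turn":[0,0,0],"claw":-0.3},{"offset":[0,0,0.0458],"turn":[0,0,0],"claw":-0.3},{"offset":[0,0,0],"turn":[0,0,0],"claw":-0.3},{"offset":[0,0,0],"turn":[0,0,0],"claw":0}]'
python3 -m jog '[{"offset":[0,0,0],"turn":[0,0,0],"claw":0.1},{"offset":[0,0,0],"turn":[0,0,0],"claw":0.2},{"offset":[0,0,0],"turn":[0,0,0],"claw":0.3},{"offset":[0,0,0],"turn":[0,0,0],"claw":0.35},{"offset":[0,0,0],"turn":[0,0,0],"claw":0.4},{"offset":[0,0,0],"turn":[0,0,0],"claw":0.5},{"offset":[0,0,0],"turn":[0,0,0],"claw":0.5},{"offset":[0,0,0],"turn":[0,0,0],"claw":0.5},{"offset":[0,0,0],"turn":[0,0,0],"claw":0.5},{"offset":[0,0,0],"turn":[0,0,0],"claw":0.5}]'
python3 -c 'from h import *;tell()'
```

```text
clock: 4.32
tcp_pos: [0.4741, -0.2231, 0.0561]
tcp_rot: [-2.332, -2.102, 0.001]
force: [0.1, -0.7, 0.5]
finger_gap: 0.0449
grip_force: 0.0
clock: 5.15
tcp_pos: [0.4763, -0.2243, 0.0578]
tcp_rot: [2.331, 2.101, 0.002]
force: [5.5, 1.3, 5.0]
finger_gap: 0.0246
grip_force: 58.6
t5.15 rail mm [-141.    -2.1   57.8] toolaxes in rail(cols x,y,z) [[1.0, -0.0, -0.001], [-0.001, -1.0, -0.004], [-0.001, 0.004, -1.0]] F rail [ 1.88 -5.33  4.99] gap0.0246 gf58.6 q [-0.65  0.43  1.83  0.    0.87 -0.55]
```

```bash
python3 -m jog '[{"offset":[0.0087,0.004,-0.0238],"turn":[0,-0.01114,0],"claw":0.5},{"offset":[0.0087,0,-0.0238],"turn":[0,-0.01114,0],"claw":0.5},{"offset":[0.0087,0,-0.0238],"turn":[0,-0.01114,0],"claw":0.5},{"offset":[0.0087,0,-0.0238],"turn":[0,-0.01114,0],"claw":0.5},{"offset":[0.0087,0,-0.0238],"turn":[0,-0.01114,0],"claw":0.5},{"offset":[0.0087,0,-0.0238],"turn":[0,-0.01114,0],"claw":0.5},{"offset":[0.0087,0,-0.0238],"turn":[0,-0.01114,0],"claw":0.5},{"offset":[0.0087,0,-0.0238],"turn":[0,-0.01114,0],"claw":0.5},{"offset":[0.0087,0,-0.0238],"turn":[0,-0.01114,0],"claw":0.5},{"offset":[0,0,0],"turn":[0,0,0],"claw":0.5}]'
python3 -c '
from h import *
tell(); im,d,c=snap("wrist","w1")'
```

```text
clock: 5.98
tcp_pos: [0.4802, -0.1895, 0.1022]
tcp_rot: [1.958, 1.774, -0.642]
force: [1.2, -0.0, 4.3]
finger_gap: 0.0248
grip_force: 60.2
t5.98 rail mm [-106.1   -2.5  102.2] toolaxes in rail(cols x,y,z) [[0.806, 0.005, -0.592], [0.004, -1.0, -0.003], [-0.592, 0.0, -0.806]] F rail [ 0.11 -1.17  4.26] gap0.0248 gf60.2 q [-0.21  0.43  1.91 -0.84  0.91  0.45]
```

View pics/w1.png

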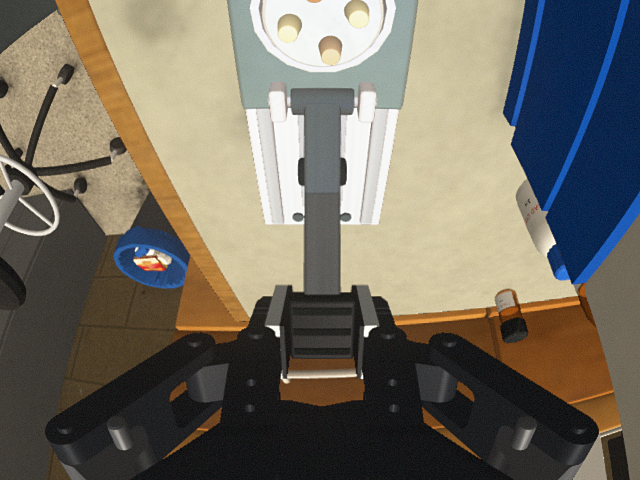

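```bash
python3 -m jog '[{"offset":[0,0,0],"turn":[0,0,0],"claw":0},{"offset":[0,0,0],"turn":[0,0,0],"claw":-0.3},{"offset":[0,0,0],"turn":[0,0,0],"claw":-0.3},{"offset":[0,0,0],"turn":[0,0,0],"claw":-0.3},{"offset":[0,0,-0.08],"turn":[0,0,0],"claw":-0.3},{"offset":[0,0,-0.08],"turn":[0,0,0],"claw":-0.3},{"offset":[0,0,-0.08],"turn":[0,0,0],"claw":-0.3},{"offset":[0,0,0],"turn":[0,0.0168,0],"claw":-0.3},{"offset":[0,0,0],"turn":[0,0.0168,0],"claw":-0.3},{"offset":[0,0,0],"turn":[0,0.0168,0],"claw":-0.3}]'
python3 -m jog '[{"offset":[0,0,0],"turn":[0,0.0168,0],"claw":-0.3},{"offset":[0,0,0],"turn":[0,0.0168,0],"claw":-0.3},{"offset":[0,0,0],"turn":[0,0.0168,0],"claw":-0.3},{"offset":[-0.0391,0,0],"turn":[0,0,0],"claw":-0.3},{"offset":[-0.0391,0,0],"turn":[0,0,0],"claw":-0.3},{"offset":[-0.0391,0,0],"turn":[0,0,0],"claw":-0.3},{"offset":[-0.0391,0,0],"turn":[0,0,0],"claw":-0.3},{"offset":[0,0,0],"turn":[0,0,0],"claw":-0.3},{"offset":[0,0,0],"turn":[0,0,0],"claw":-0.3},{"offset":[0,0,0],"turn":[0,0,0],"claw":-0.3}]'
python3 -c '
from h import *
tell(); im,d,c=snap("wrist","w2")'
```

```text
clock: 6.87
tcp_pos: [0.4834, -0.155, 0.1514]
tcp_rot: [2.163, 1.954, -0.334]
force: [-0.0, -0.3, -0.7]
finger_gap: 0.0556
grip_force: 0.0
clock: 7.7
tcp_pos: [0.4786, -0.1939, 0.1502]
tcp_rot: [-2.33, -2.103, -0.003]
force: [-0.0, 0.1, 0.2]
finger_gap: 0.0553
grip_force: 0.0
t7.70 rail mm [-110.5   -1.4  150.2] toolaxes in rail(cols x,y,z) [[1.0, 0.0, 0.003], [0.0, -1.0, 0.001], [0.003, -0.001, -1.0]] F rail [0.1  0.05 0.2 ] gap0.0553 gf0.0 q [-0.6   0.3   1.76  0.    1.08 -0.5 ]
```

View pics/w2.png

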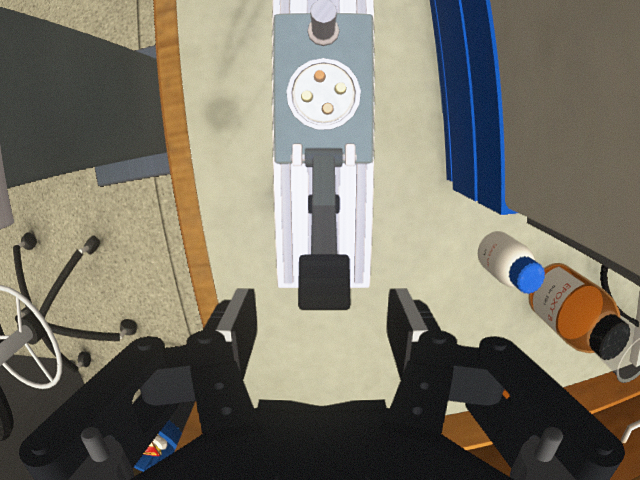

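The pedal is up, with its plate at (324,282). The hinge is at (324,157), the puck at (323,93).

```bash
python3 - <<'E'
from h import *
for u,v,z in((324,155,.033),(323,93,.054),(324,256,.102),(324,282,.098),(300,282,.098),(349,282,.098)): print(u,v,wcast(u,v,z,'w2'))
E
python3 -m jog '[{"offset":[0,0.006,0.038],"turn":[0,0,0],"claw":-0.3},{"offset":[0,0,0.038],"turn":[0,0,0],"claw":-0.3},{"offset":[0,0,0.038],"turn":[0,0,0],"claw":-0.3},{"offset":[0,0,0.038],"turn":[0,0,0],"claw":-0.3},{"offset":[0,0,0.038],"turn":[0,0,0],"claw":0},{"offset":[0,0,0],"turn":[0,0,0],"claw":0.2},{"offset":[0,0,0],"turn":[0,0,0],"claw":0.4},{"offset":[0,0,0],"turn":[0,0,0],"claw":0.5},{"offset":[0,0,0],"turn":[0,0,0],"claw":0.5},{"offset":[0,0,0],"turn":[0,0,0],"claw":0.5}]'
python3 -c 'from h import *;tell()'
```

```text
324 155 [-53.4  -2.2  33. ]
323 93 [-16.4  -1.5  54. ]
324 256 [-96.1  -1.9 102. ]
324 282 [-111.2   -1.9   98. ]
300 282 [-111.2   10.    98. ]
349 282 [-111.2  -14.3   98. ]
clock: 8.58
tcp_pos: [0.4798, -0.1941, 0.1023]
tcp_rot: [-2.331, -2.101, -0.004]
force: [0.4, 1.9, -8.9]
finger_gap: 0.0251
grip_force: 59.3
t8.58 rail mm [-110.6   -2.5  102.3] toolaxes in rail(cols x,y,z) [[1.0, -0.0, 0.004], [-0.001, -1.0, 0.001], [0.004, -0.001, -1.0]] F rail [ 1.93 -0.17 -8.85] gap0.0251 gf59.3 q [-0.6   0.36  1.81  0.    0.97 -0.5 ]
```

```bash
python3 -m jog '[{"offset":[0.016,0,0.004],"turn":[0,0,0],"claw":0.5},{"offset":[0.028,0,0],"turn":[0,0,0],"claw":0.5},{"offset":[0.032,0,0],"turn":[0,0,0],"claw":0.5},{"offset":[0.032,0,0],"turn":[0,0,0],"claw":0.5},{"offset":[0.032,0,0],"turn":[0,0,0],"claw":0.5},{"offset":[0.032,0,0],"turn":[0,0,0],"claw":0.5},{"offset":[0.032,0,0],"turn":[0,0,0],"claw":0.5},{"offset":[0.032,0,0],"turn":[0,0,0],"claw":0.5},{"offset":[0.028,0,0],"turn":[0,0,0],"claw":0.5},{"offset":[0.016,0,0],"turn":[0,0,0],"claw":0.5}]'
python3 -c '
from h import *
tell(); im,d,c=snap("wrist","w3")
cv2.imwrite("pics/w3.png",im[:,:,::-1])'
```

```text
clock: 9.42
tcp_pos: [0.4872, -0.1239, 0.1023]
tcp_rot: [-2.33, -2.103, -0.003]
force: [-4.3, -3.5, -0.9]
finger_gap: 0.0247
grip_force: 60.2
t9.42 rail mm [-40.1  -2.6 102.3] toolaxes in rail(cols x,y,z) [[1.0, 0.001, 0.003], [0.001, -1.0, 0.001], [0.003, -0.001, -1.0]] F rail [-3.88  3.92 -0.9 ] gap0.0247 gf60.2 q [-0.47  0.34  1.85  0.    0.96 -0.37]
```

View pics/w3.png

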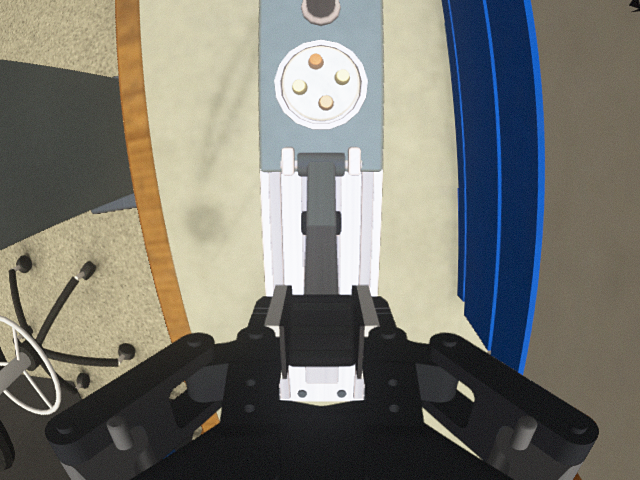

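The carriage moves with the grip, its hinge at (322,160) and puck at (322,85), and the pedal is still up.

```bash
python3 -m jog '[{"offset":[0.006,0,0],"turn":[0,0,0],"claw":0.5},{"offset":[0.006,0,0],"turn":[0,0,0],"claw":0.5},{"offset":[0.006,0,0],"turn":[0,0,0],"claw":0.5},{"offset":[0.006,0,0],"turn":[0,0,0],"claw":0.5},{"offset":[0.006,0,0],"turn":[0,0,0],"claw":0.5},{"offset":[0.006,0,0],"turn":[0,0,0],"claw":0.5},{"offset":[0.006,0,0],"turn":[0,0,0],"claw":0.5},{"offset":[0.006,0,0],"turn":[0,0,0],"claw":0.5},{"offset":[0,0,0],"turn":[0,0,0],"claw":0.5},{"offset":[0,0,0],"turn":[0,0,0],"claw":0.5}]'
python3 -c 'from h import *;tell()'
```

```text
clock: 10.3
tcp_pos: [0.4883, -0.1131, 0.1023]
tcp_rot: [-2.331, -2.102, -0.003]
force: [-6.0, -2.0, 1.5]
finger_gap: 0.0249
grip_force: 60.4
t10.30 rail mm [-29.2  -2.7 102.3] toolaxes in rail(cols x,y,z) [[1.0, -0.0, 0.003], [-0.0, -1.0, 0.001], [0.003, -0.001, -1.0]] F rail [-2.64  5.72  1.5 ] gap0.0249 gf60.4 q [-0.45  0.34  1.85  0.    0.96 -0.35]
```

```bash
python3 -m jog '[{"offset":[0.002,0,0],"turn":[0,0,0],"claw":0.5},{"offset":[0.002,0,0],"turn":[0,0,0],"claw":0.5},{"offset":[0.002,0,0],"turn":[0,0,0],"claw":0.5},{"offset":[0.002,0,0],"turn":[0,0,0],"claw":0.5},{"offset":[0.002,0,0],"turn":[0,0,0],"claw":0.5},{"offset":[0.002,0,0],"turn":[0,0,0],"claw":0.5},{"offset":[0,0,0],"turn":[0,0,0],"claw":0.5},{"offset":[0,0,0],"turn":[0,0,0],"claw":0.5},{"offset":[0,0,0],"turn":[0,0,0],"claw":0.5},{"offset":[0,0,0],"turn":[0,0,0],"claw":0.5}]'
python3 -c 'from h import *;tell()'
```

```text
clock: 11.13
tcp_pos: [0.4886, -0.1102, 0.1023]
tcp_rot: [-2.331, -2.102, -0.003]
force: [-5.7, -2.2, 0.7]
finger_gap: 0.0252
grip_force: 60.4
t11.13 rail mm [-26.3  -2.6 102.3] toolaxes in rail(cols x,y,z) [[1.0, -0.0, 0.003], [-0.0, -1.0, 0.001], [0.003, -0.001, -1.0]] F rail [-2.82  5.48  0.7 ] gap0.0252 gf60.4 q [-0.45  0.34  1.85  0.    0.96 -0.35]
```

```bash
python3 -m jog '[{"offset":[0.002,0,0],"turn":[0,0,0],"claw":0.5},{"offset":[0.002,0,0],"turn":[0,0,0],"claw":0.5},{"offset":[0.002,0,0],"turn":[0,0,0],"claw":0.5},{"offset":[0.002,0,0],"turn":[0,0,0],"claw":0.5},{"offset":[0.002,0,0],"turn":[0,0,0],"claw":0.5},{"offset":[0.002,0,0],"turn":[0,0,0],"claw":0.5},{"offset":[0.002,0,0],"turn":[0,0,0],"claw":0.5},{"offset":[0,0,0],"turn":[0,0,0],"claw":0.5},{"offset":[0,0,0],"turn":[0,0,0],"claw":0.5},{"offset":[0,0,0],"turn":[0,0,0],"claw":0.5}]'
python3 -c 'from h import *;tell()'
```

```text
clock: 11.97
tcp_pos: [0.4889, -0.1067, 0.1023]
tcp_rot: [-2.331, -2.102, -0.003]
force: [-5.5, -1.7, 1.1]
finger_gap: 0.025
grip_force: 60.4
t11.97 rail mm [-22.8  -2.6 102.3] toolaxes in rail(cols x,y,z) [[1.0, -0.0, 0.003], [-0.0, -1.0, 0.001], [0.003, -0.001, -1.0]] F rail [-2.25  5.32  1.1 ] gap0.0250 gf60.4 q [-0.44  0.33  1.85  0.    0.96 -0.34]
```

```bash
python3 -m jog '[{"offset":[0.002,0,0],"turn":[0,0,0],"claw":0.5},{"offset":[0.002,0,0],"turn":[0,0,0],"claw":0.5},{"offset":[0.002,0,0],"turn":[0,0,0],"claw":0.5},{"offset":[0.002,0,0],"turn":[0,0,0],"claw":0.5},{"offset":[0,0,0],"turn":[0,0,0],"claw":0.5},{"offset":[0,0,0],"turn":[0,0,0],"claw":0.5},{"offset":[0,0,0],"turn":[0,0,0],"claw":0.5},{"offset":[0,0,0],"turn":[0,0,0],"claw":0.5},{"offset":[0,0,0],"turn":[0,0,0],"claw":0.5},{"offset":[0,0,0],"turn":[0,0,0],"claw":0.5}]'
python3 -c 'from h import *;tell()'
```

```text
clock: 12.8
tcp_pos: [0.4891, -0.1047, 0.1022]
tcp_rot: [-2.331, -2.102, -0.003]
force: [-5.9, -2.1, 1.4]
finger_gap: 0.0246
grip_force: 60.4
t12.80 rail mm [-20.8  -2.6 102.2] toolaxes in rail(cols x,y,z) [[1.0, -0.0, 0.003], [-0.0, -1.0, 0.001], [0.003, -0.001, -1.0]] F rail [-2.7   5.69  1.39] gap0.0246 gf60.4 q [-0.44  0.33  1.85  0.    0.96 -0.33]
```

```bash
python3 -m jog '[{"offset":[0.002,0,0],"turn":[0,0,0],"claw":0.5},{"offset":[0.002,0,0],"turn":[0,0,0],"claw":0.5},{"offset":[0.002,0,0],"turn":[0,0,0],"claw":0.5},{"offset":[0.002,0,0],"turn":[0,0,0],"claw":0.5},{"offset":[0,0,0],"turn":[0,0,0],"claw":0.5},{"offset":[0,0,0],"turn":[0,0,0],"claw":0.5},{"offset":[0,0,0],"turn":[0,0,0],"claw":0.5},{"offset":[0,0,0],"turn":[0,0,0],"claw":0.5},{"offset":[0,0,0],"turn":[0,0,0],"claw":0.5},{"offset":[0,0,0],"turn":[0,0,0],"claw":0.5}]'
python3 -c 'from h import *;tell()'
```

```text
clock: 13.63
tcp_pos: [0.4893, -0.1036, 0.1024]
tcp_rot: [-2.332, -2.103, -0.001]
force: [-6.7, -5.2, 1.2]
finger_gap: 0.0248
grip_force: 60.4
t13.63 rail mm [-19.7  -2.7 102.4] toolaxes in rail(cols x,y,z) [[1.0, -0.0, 0.002], [-0.0, -1.0, 0.001], [0.002, -0.001, -1.0]] F rail [-5.88  6.12  1.18] gap0.0248 gf60.4 q [-0.43  0.33  1.85  0.    0.96 -0.33]
```

```bash
python3 -m jog '[{"offset":[0.002,0,0],"turn":[0,0,0],"claw":0.5},{"offset":[0.002,0,0],"turn":[0,0,0],"claw":0.5},{"offset":[0.002,0,0],"turn":[0,0,0],"claw":0.5},{"offset":[0,0,0],"turn":[0,0,0],"claw":0.5},{"offset":[0,0,0],"turn":[0,0,0],"claw":0.5},{"offset":[0,0,0],"turn":[0,0,0],"claw":0.5},{"offset":[0,0,0],"turn":[0,0,0],"claw":0.5},{"offset":[0,0,0],"turn":[0,0,0],"claw":0.5},{"offset":[0,0,0],"turn":[0,0,0],"claw":0.5},{"offset":[0,0,0],"turn":[0,0,0],"claw":0.5}]'
python3 -c 'from h import *;tell()'
```

```text
clock: 14.47
tcp_pos: [0.4894, -0.1031, 0.1028]
tcp_rot: [-2.332, -2.104, 0.001]
force: [-8.0, -8.5, 3.3]
finger_gap: 0.0248
grip_force: 60.8
t14.47 rail mm [-19.2  -2.8 102.8] toolaxes in rail(cols x,y,z) [[1.0, 0.0, 0.0], [0.0, -1.0, 0.001], [0.0, -0.001, -1.0]] F rail [-9.28  7.06  3.28] gap0.0248 gf60.8 q [-0.43  0.33  1.85 -0.    0.96 -0.33]
```

```bash
python3 -m jog '[{"offset":[-0.0132,-0.004,0.0106],"turn":[0,0.00716,0],"claw":0.5},{"offset":[-0.0132,0,0.0106],"turn":[0,0.00716,0],"claw":0.5},{"offset":[-0.0132,0,0.0106],"turn":[0,0.00716,0],"claw":0.5},{"offset":[-0.0132,0,0.0106],"turn":[0,0.00716,0],"claw":0.5},{"offset":[-0.0132,0,0.0106],"turn":[0,0.00716,0],"claw":0.5},{"offset":[0,0,0],"turn":[0,0,0],"claw":0.5},{"offset":[0,0,0],"turn":[0,0,0],"claw":0.5},{"offset":[0,0,0],"turn":[0,0,0],"claw":0.5},{"offset":[0,0,0],"turn":[0,0,0],"claw":0.5},{"offset":[0,0,0],"turn":[0,0,0],"claw":0.5}]'
python3 -c 'from h import *;tell()'
```

```text
clock: 15.3
tcp_pos: [0.4877, -0.1188, 0.0881]
tcp_rot: [-2.215, -1.998, -0.25]
force: [-6.6, -9.7, 2.3]
finger_gap: 0.0246
grip_force: 60.7
t15.30 rail mm [-35.   -2.7  88.1] toolaxes in rail(cols x,y,z) [[0.975, -0.0, 0.222], [0.0, -1.0, -0.002], [0.222, 0.002, -0.975]] F rail [-10.33   5.54   2.29] gap0.0246 gf60.7 q [-0.6   0.39  1.84  0.23  1.03 -0.62]
```

```bash
python3 -m jog '[{"offset":[-0.0132,0,0.0106],"turn":[0,0.00716,0],"claw":0.5},{"offset":[-0.0132,0,0.0106],"turn":[0,0.00716,0],"claw":0.5},{"offset":[-0.0132,0,0.0106],"turn":[0,0.00716,0],"claw":0.5},{"offset":[-0.0132,0,0.0106],"turn":[0,0.00716,0],"claw":0.5},{"offset":[-0.0132,0,0.0106],"turn":[0,0.00716,0],"claw":0.5},{"offset":[0,0,0],"turn":[0,0,0],"claw":0.5},{"offset":[0,0,0],"turn":[0,0,0],"claw":0.5},{"offset":[0,0,0],"turn":[0,0,0],"claw":0.5},{"offset":[0,0,0],"turn":[0,0,0],"claw":0.5},{"offset":[0,0,0],"turn":[0,0,0],"claw":0.5}]'
python3 -c '
from h import *
tell(); im,d,c=snap("wrist","w4");snap("top","t4");snap("scene","s4")'
```

```text
clock: 16.13
tcp_pos: [0.4866, -0.1308, 0.0701]
tcp_rot: [-2.083, -1.879, -0.476]
force: [-8.9, -9.6, 3.6]
finger_gap: 0.0251
grip_force: 60.8
t16.13 rail mm [-47.   -2.7  70.1] toolaxes in rail(cols x,y,z) [[0.901, -0.0, 0.433], [0.001, -1.0, -0.002], [0.433, 0.002, -0.901]] F rail [-10.46   7.86   3.64] gap0.0251 gf60.8 q [-0.73  0.49  1.8   0.39  1.15 -0.84]
```

View pics/w4.png

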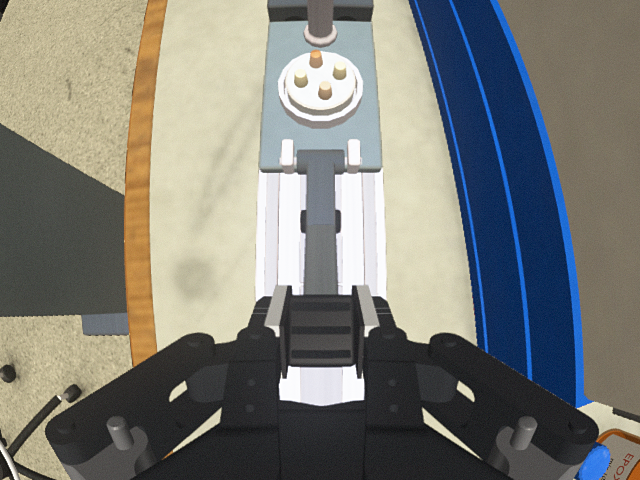

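The carriage nose is against the dark buffer at the top, (320,12), and the pedal is gripped low at about 0.18 rad. I release it here and switch to a closed-finger push.

```bash
python3 -m jog '[{"offset":[-0.0027,0,-0.0013],"turn":[0,0,0],"claw":0.5},{"offset":[-0.0027,0,-0.0013],"turn":[0,0,0],"claw":0.4},{"offset":[0,0,0],"turn":[0,0,0],"claw":0.2},{"offset":[0,0,0],"turn":[0,0,0],"claw":-0.3},{"offset":[0,0,0],"turn":[0,0,0],"claw":-0.3},{"offset":[0,0,0],"turn":[0,0,0],"claw":-0.3},{"offset":[0,0,-0.05],"turn":[0,0,0],"claw":-0.3},{"offset":[0,0,-0.05],"turn":[0,0,0],"claw":-0.3},{"offset":[0,0,-0.05],"turn":[0,0,0],"claw":-0.3},{"offset":[0,0,-0.05],"turn":[0,0,0],"claw":-0.3}]'
python3 -m jog '[{"offset":[0,0,0],"turn":[0,0,0],"claw":0.2},{"offset":[0,0,0],"turn":[0,0,0],"claw":0.6},{"offset":[0,0,0],"turn":[0,0,0],"claw":1},{"offset":[0,0,0],"turn":[0,0,0],"claw":1},{"offset":[0,0,0],"turn":[0,0,0],"claw":1},{"offset":[0,0,0],"turn":[0,0,0],"claw":1},{"offset":[0,0,0],"turn":[0,0,0],"claw":1},{"offset":[0,0,0],"turn":[0,0,0],"claw":1},{"offset":[0,0,0],"turn":[0,0,0],"claw":1},{"offset":[0,0,0],"turn":[0,0,0],"claw":1}]'
python3 -c '
from h import *
tell(); im,d,c=snap("wrist","w5")'
```

```text
clock: 17.12
tcp_pos: [0.484, -0.1508, 0.1152]
tcp_rot: [-2.079, -1.874, -0.48]
force: [0.0, -0.2, -0.4]
finger_gap: 0.0551
grip_force: 0.0
clock: 17.95
tcp_pos: [0.4838, -0.1508, 0.1147]
tcp_rot: [-2.079, -1.874, -0.479]
force: [-0.3, 0.4, -0.3]
finger_gap: -0.0002
grip_force: 0.0
t17.95 rail mm [-67.1  -2.  114.7] toolaxes in rail(cols x,y,z) [[0.899, -0.0, 0.438], [-0.0, -1.0, -0.0], [0.438, -0.0, -0.899]] F rail [ 0.42  0.31 -0.3 ] gap-0.0002 gf0.0 q [-0.76  0.44  1.74  0.37  1.27 -0.83]
```

View pics/w5.png

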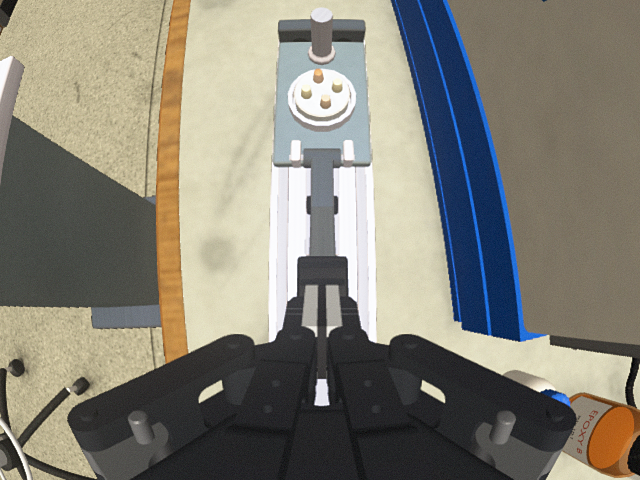

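The fingers are closed behind the plate, whose front edge is at (322,260). The nose is still at the buffer, (322,30).

```bash
python3 - <<'E'
from h import *
for u,v,z in((322,152,.033),(322,258,.065),(322,282,.07),(321,97,.054)): print(u,v,wcast(u,v,z,'w5'))
E
python3 -m jog '[{"offset":[0.0204,0,0.0099],"turn":[0,0,0],"claw":1},{"offset":[0.0204,0,0.0099],"turn":[0,0,0],"claw":1},{"offset":[0.0204,0,0.0099],"turn":[0,0,0],"claw":1},{"offset":[-0.0053,0,0.0108],"turn":[0,0,0],"claw":1},{"offset":[-0.0053,0,0.0108],"turn":[0,0,0],"claw":1},{"offset":[-0.0053,0,0.0108],"turn":[0,0,0],"claw":1},{"offset":[-0.0053,0,0.0108],"turn":[0,0,0],"claw":1},{"offset":[-0.0053,0,0.0108],"turn":[0,0,0],"claw":1},{"offset":[0,0,0],"turn":[0,0,0],"claw":1},{"offset":[0,0,0],"turn":[0,0,0],"claw":1}]'
python3 -c 'from h import *;tell()'
```

```text
322 152 [37.4 -1.8 33. ]
322 258 [-33.   -1.7  65. ]
322 282 [-45.4  -1.7  70. ]
321 97 [65.5 -1.2 54. ]
clock: 18.83
tcp_pos: [0.4854, -0.134, 0.0994]
tcp_rot: [-2.079, -1.873, -0.479]
force: [0.3, -0.0, 0.1]
finger_gap: 0.0001
grip_force: 0.0
t18.83 rail mm [-50.3  -1.9  99.4] toolaxes in rail(cols x,y,z) [[0.899, -0.001, 0.438], [-0.001, -1.0, 0.0], [0.438, -0.0, -0.899]] F rail [ 0.   -0.35  0.13] gap0.0001 gf0.0 q [-0.74  0.45  1.77  0.38  1.22 -0.82]
```

```bash
python3 -m jog '[{"offset":[-0.00175,0,0.0036],"turn":[0,0,0],"claw":1},{"offset":[-0.00175,0,0.0036],"turn":[0,0,0],"claw":1},{"offset":[-0.00175,0,0.0036],"turn":[0,0,0],"claw":1},{"offset":[-0.00175,0,0.0036],"turn":[0,0,0],"claw":1},{"offset":[-0.00175,0,0.0036],"turn":[0,0,0],"claw":1},{"offset":[-0.00175,0,0.0036],"turn":[0,0,0],"claw":1},{"offset":[-0.00175,0,0.0036],"turn":[0,0,0],"claw":1},{"offset":[0,0,0],"turn":[0,0,0],"claw":1},{"offset":[0,0,0],"turn":[0,0,0],"claw":1},{"offset":[0,0,0],"turn":[0,0,0],"claw":1}]'
python3 -c 'from h import *;tell()'
```

```text
clock: 19.67
tcp_pos: [0.4856, -0.1341, 0.0929]
tcp_rot: [-2.079, -1.874, -0.479]
force: [0.1, -0.7, 3.5]
finger_gap: -0.0001
grip_force: 1.3
t19.67 rail mm [-50.4  -2.2  92.9] toolaxes in rail(cols x,y,z) [[0.899, -0.0, 0.438], [-0.0, -1.0, -0.001], [0.438, 0.0, -0.899]] F rail [-0.73 -0.2   3.52] gap-0.0001 gf1.3 q [-0.74  0.46  1.78  0.39  1.21 -0.83]
```

```bash
python3 -m jog '[{"offset":[-0.00175,0,0.0036],"turn":[0,0,0],"claw":1},{"offset":[-0.00175,0,0.0036],"turn":[0,0,0],"claw":1},{"offset":[-0.00175,0,0.0036],"turn":[0,0,0],"claw":1},{"offset":[0,0,0],"turn":[0,0,0],"claw":1},{"offset":[0,0,0],"turn":[0,0,0],"claw":1},{"offset":[0,0,0],"turn":[0,0,0],"claw":1},{"offset":[0,0,0],"turn":[0,0,0],"claw":1},{"offset":[0,0,0],"turn":[0,0,0],"claw":1},{"offset":[0,0,0],"turn":[0,0,0],"claw":1},{"offset":[0,0,0],"turn":[0,0,0],"claw":1}]'
python3 -c 'from h import *;tell()'
```

```text
clock: 20.5
tcp_pos: [0.4856, -0.1339, 0.0897]
tcp_rot: [-2.079, -1.874, -0.48]
force: [0.9, -1.4, 2.8]
finger_gap: -0.0001
grip_force: 1.2
t20.50 rail mm [-50.2  -2.1  89.7] toolaxes in rail(cols x,y,z) [[0.899, -0.0, 0.438], [-0.0, -1.0, -0.0], [0.438, 0.0, -0.899]] F rail [-1.31 -1.07  2.81] gap-0.0001 gf1.2 q [-0.74  0.47  1.78  0.39  1.2  -0.83]
```

```bash
python3 -m jog '[{"offset":[-0.00175,0,0.0036],"turn":[0,0,0],"claw":1},{"offset":[-0.00175,0,0.0036],"turn":[0,0,0],"claw":1},{"offset":[0,0,0],"turn":[0,0,0],"claw":1},{"offset":[0,0,0],"turn":[0,0,0],"claw":1},{"offset":[0,0,0],"turn":[0,0,0],"claw":1},{"offset":[0,0,0],"turn":[0,0,0],"claw":1},{"offset":[0,0,0],"turn":[0,0,0],"claw":1},{"offset":[0,0,0],"turn":[0,0,0],"claw":1},{"offset":[0,0,0],"turn":[0,0,0],"claw":1},{"offset":[0,0,0],"turn":[0,0,0],"claw":1}]'
python3 -c 'from h import *;tell()'
```

```text
clock: 21.33
tcp_pos: [0.4855, -0.1338, 0.0877]
tcp_rot: [-2.079, -1.874, -0.479]
force: [0.7, -1.3, 2.1]
finger_gap: -0.0002
grip_force: 1.3
t21.33 rail mm [-50.1  -2.   87.7] toolaxes in rail(cols x,y,z) [[0.899, -0.0, 0.438], [-0.0, -1.0, -0.0], [0.438, -0.0, -0.899]] F rail [-1.18 -0.83  2.15] gap-0.0002 gf1.3 q [-0.74  0.47  1.78  0.39  1.2  -0.83]
```

```bash
python3 -m jog '[{"offset":[-0.00175,0,0.0036],"turn":[0,0,0],"claw":1},{"offset":[-0.00175,0,0.0036],"turn":[0,0,0],"claw":1},{"offset":[0,0,0],"turn":[0,0,0],"claw":1},{"offset":[0,0,0],"turn":[0,0,0],"claw":1},{"offset":[0,0,0],"turn":[0,0,0],"claw":1},{"offset":[0,0,0],"turn":[0,0,0],"claw":1},{"offset":[0,0,0],"turn":[0,0,0],"claw":1},{"offset":[0,0,0],"turn":[0,0,0],"claw":1},{"offset":[0,0,0],"turn":[0,0,0],"claw":1},{"offset":[0,0,0],"turn":[0,0,0],"claw":1}]'
python3 -c 'from h import *;tell()'
```

```text
clock: 22.17
tcp_pos: [0.4855, -0.1343, 0.0858]
tcp_rot: [-2.079, -1.875, -0.479]
force: [0.1, -2.1, 5.1]
finger_gap: 0.0002
grip_force: 2.4
t22.17 rail mm [-50.6  -2.1  85.8] toolaxes in rail(cols x,y,z) [[0.899, -0.0, 0.437], [-0.0, -1.0, -0.0], [0.437, 0.0, -0.899]] F rail [-2.04 -0.33  5.12] gap0.0002 gf2.4 q [-0.74  0.47  1.78  0.39  1.19 -0.83]
```

```bash
python3 -m jog '[{"offset":[-0.00175,0,0.0036],"turn":[0,0,0],"claw":1},{"offset":[0,0,0],"turn":[0,0,0],"claw":1},{"offset":[0,0,0],"turn":[0,0,0],"claw":1},{"offset":[0,0,0],"turn":[0,0,0],"claw":1},{"offset":[0,0,0],"turn":[0,0,0],"claw":1},{"offset":[0,0,0],"turn":[0,0,0],"claw":1},{"offset":[0,0,0],"turn":[0,0,0],"claw":1},{"offset":[0,0,0],"turn":[0,0,0],"claw":1},{"offset":[0,0,0],"turn":[0,0,0],"claw":1},{"offset":[0,0,0],"turn":[0,0,0],"claw":1}]'
python3 -c 'from h import *;tell()'
```

```text
clock: 23.0
tcp_pos: [0.4856, -0.1345, 0.0852]
tcp_rot: [-2.079, -1.875, -0.479]
force: [-1.4, -3.6, 9.4]
finger_gap: -0.0
grip_force: 4.1
t23.00 rail mm [-50.8  -2.2  85.2] toolaxes in rail(cols x,y,z) [[0.899, -0.0, 0.437], [0.0, -1.0, -0.001], [0.437, 0.001, -0.899]] F rail [-3.72  1.07  9.38] gap-0.0000 gf4.1 q [-0.74  0.47  1.78  0.39  1.19 -0.84]
```

```bash
python3 - <<'E'
from h import *
L=ls();a=[]
for i in range(10): ctrl.get_image('wrist');a.append(ctrl.read_state()['force']@L['A'])
print(np.mean(a,0),np.std(a,0));tell()
E
```

```text
[-3.93810315  1.0963823   8.65940562] [0.23550114 0.28559982 0.501494  ]
t23.50 rail mm [-50.8  -2.2  85.2] toolaxes in rail(cols x,y,z) [[0.899, -0.0, 0.437], [-0.0, -1.0, -0.001], [0.437, 0.001, -0.899]] F rail [-3.81  0.66  8.83] gap0.0002 gf4.1 q [-0.74  0.47  1.78  0.39  1.19 -0.84]
```

```bash
python3 -m jog '[{"offset":[-0.0005,0,0.001],"turn":[0,0,0],"claw":1},{"offset":[0,0,0],"turn":[0,0,0],"claw":1},{"offset":[0,0,0],"turn":[0,0,0],"claw":1},{"offset":[0,0,0],"turn":[0,0,0],"claw":1},{"offset":[0,0,0],"turn":[0,0,0],"claw":1},{"offset":[0,0,0],"turn":[0,0,0],"claw":1},{"offset":[0,0,0],"turn":[0,0,0],"claw":1},{"offset":[0,0,0],"turn":[0,0,0],"claw":1},{"offset":[0,0,0],"turn":[0,0,0],"claw":1},{"offset":[0,0,0],"turn":[0,0,0],"claw":1}]'
python3 -c '
from h import *
L=ls();a=[]
for i in range(6): ctrl.get_image("wrist");a.append(ctrl.read_state()["force"]@L["A"])
print(np.mean(a,0));tell()'
python3 -m jog '[{"offset":[0.00175,0,-0.0036],"turn":[0,0,0],"claw":1},{"offset":[0.00175,0,-0.0036],"turn":[0,0,0],"claw":1},{"offset":[0.00175,0,-0.0036],"turn":[0,0,0],"claw":1},{"offset":[0.00175,0,-0.0036],"turn":[0,0,0],"claw":1},{"offset":[0.0088,0,-0.018],"turn":[0,0,0],"claw":1},{"offset":[0.0175,0,-0.036],"turn":[0,0,0],"claw":1},{"offset":[0.0175,0,-0.036],"turn":[0,0,0],"claw":1},{"offset":[0.0175,0,-0.036],"turn":[0,0,0],"claw":1},{"offset":[0.0175,0,-0.036],"turn":[0,0,0],"claw":1},{"offset":[0,0,0],"turn":[0,0,0],"claw":1}]'
python3 -c '
from h import *
tell(); im,d,c=snap("wrist","w6")'
```

```text
clock: 24.33
tcp_pos: [0.4856, -0.1345, 0.0851]
tcp_rot: [-2.079, -1.875, -0.479]
force: [-1.8, -4.1, 10.4]
finger_gap: -0.0002
grip_force: 4.9
[-4.46466219  1.46589522 10.16175591]
t24.63 rail mm [-50.8  -2.2  85.2] toolaxes in rail(cols x,y,z) [[0.899, -0.0, 0.437], [0.0, -1.0, -0.001], [0.437, 0.001, -0.899]] F rail [-4.35  2.2  10.9 ] gap-0.0004 gf4.9 q [-0.74  0.47  1.78  0.39  1.19 -0.84]
clock: 25.47
tcp_pos: [0.4866, -0.1347, 0.136]
tcp_rot: [-2.081, -1.878, -0.481]
force: [0.7, 0.1, 0.2]
finger_gap: -0.0002
grip_force: 0.0
t25.47 rail mm [-50.9  -3.2 136. ] toolaxes in rail(cols x,y,z) [[0.9, -0.0, 0.436], [0.001, -1.0, -0.003], [0.436, 0.004, -0.9]] F rail [ 0.16 -0.68  0.15] gap-0.0002 gf0.0 q [-0.74  0.4   1.74  0.38  1.29 -0.79]
```

View pics/w6.png

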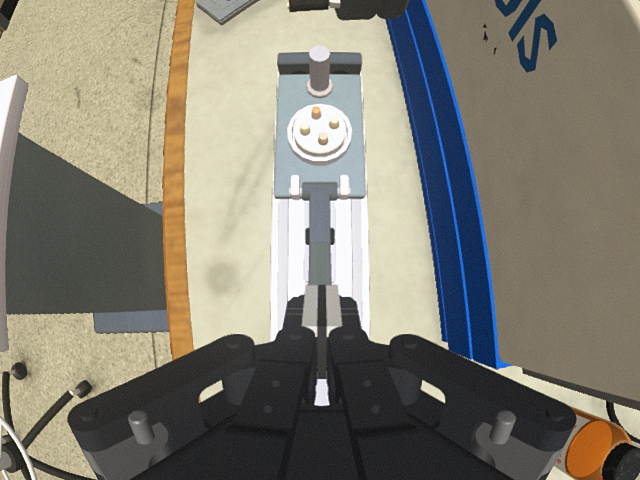

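The tool is clear, the nose still meets the buffer at (320,70), and the hinge is at (320,186). I check the numbers and hand in.

```bash
python3 - <<'E'
from h import *
for u,v,z in((320,185,.033),(320,132,.054)): print(u,v,wcast(u,v,z,'w6'))
p=wcast(320,132,.054,'w6')
if p[0]>62.5: print(ctrl.job_done())
E
```

```text
320 185 [38.1 -2.  33. ]
320 132 [67.6 -2.  54. ]
the job is handed in; nothing more can be done
None
```

The job is handed in: I flicked the brake pedal up, slid the carriage home against the buffer, and pushed the pedal down with about 9 N before letting go; the pass or fail verdict was not returned to me.

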